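Roll the instrument tube into the V-blocks and push it up to the end stop

ROBOT

A 7-joint arm with a two-finger parallel gripper is mounted at the origin on the work surface. World frame = base frame: x ahead of the robot, y to its left, z up, the work surface at z = 0. Lengths are in m, angles in degrees, forces in N, time in s.
With the tool pointing down it reaches from about 0.35 to 0.775 m from the base axis. Payload 3.1 kg.
Tool frame: the origin (TCP) lies at the very end of the fingers, on their centre line; the grasp point (between the pads) lies 19 mm behind it; z points along the fingers, y is the direction in which the jaws open and shut (so a half turn about z gives the same grasp; the last joint's range is limited). The gripper opens to 85 mm and grips with 20 to 120 N. Pads are 22 mm wide; open, the fingers measure 114 mm over their backs; the gripper's body (76 mm by 85 mm) begins 54 mm behind the grasp point. The pads swing forward as they close: fully open they stand 13 mm farther back than shut.
Start: joints at [-73.894, 17.813, 0.802, 86.603, -0.252, 75.585, -1.558], TCP at [0.174, 0.522, 0.231] pointing down, gripper open.
Joint ranges: [-154.91, 154.91], [-16.99, 109.72], [-72.82, 74.43], [7.12, 147.25], [-82.49, 262.49], [11.32, 116.49], [-174.64, 174.64]. Speed limits (degrees/s): [159.86, 159.86, 180, 180, 180, 180, 180].

INTERFACE

Orientations are given as a 3x3 rotation matrix whose columns are the frame's x, y, z axes.
In Python, from bench import robot, capture, job gives the robot as it stands.
- The arm moves only by the tool apply_moves, never from a script. Its argument "plan" is a list of rows, each an object with "claw": the closure, from 0 (fully open) to 1 (shut); "xyz": the shift along the world's x, y, z each as a share of 0.4 m, from -1 to 1, a list of three; "twist": the turn about the world's z as a share of 0.5 rad, from -1 to 1. A call has 1 to 12 rows; each row shifts and turns the commanded pose from where the row before left it; what a row does not reach is not made up. A row lasts 1/10 s, in which the tool goes at most 50 mm and 8.59 degrees, less where a joint would pass 70% of its speed; a pose out of reach is approached as far as the arm can. A call with a number of a shift or a turn outside -1 to 1 is refused whole. A call with a gripper value outside its range is refused whole. The fingers move at their own pace and stop on an object; "newtons" is the grip in N (left out, the last holds). Time passes only in rows, so rows that do not move let the fingers close. It gives the time, the measured TCP pose, the force and the opening at its end, in the units of the state.
- robot.observe(): the state, without advancing time (a new reading comes with each control period).
- capture(name): name is "side" or "top"; returns a dict with "pixels" (480x640x3 uint8, red, green, blue), "camera_matrix" (3x3 intrinsics, pixels), "D" ([k1, k2, p1, p2, k3] as OpenCV has them; the pictures are not rectified), "pose" (4x4, takes a point from camera to world coordinates). Camera axes: x right, y down, z forward; pixel columns grow to the right and rows downward; lengths in m; the calibration is good to about 2 mm. A picture is of the moment at which its call begins. There is no depth.
- job.sign_off(): hands the job in, once; it reports no verdict.
The state is a dict: "clock": time; "joints": joint angles; "qd": joint speeds; "joint_torque": joint torques, N m; "ee_pos": TCP position; "tool_rot": TCP orientation; "force": force on the tool from outside, world axes, zero at the start; "torque": the same for the moment, N m; "width": finger opening in m.
Only numpy, scipy, OpenCV 4.12 (cv2) and the standard library are available. Lean on these libraries where they do the work, as an engineer would, in place of code of your own. Each camera call takes 0.05 s, during which the arm holds its last target. There are 200 camera calls.

TASK

With the fingertips, steadily roll the grey instrument tube across the surface plate, over its edge and down into the pair of V-blocks beside it, then push it endways along the V-blocks until its end cap is right up against the end stop. Roll it, do not skid or flick it, never pick it up, leave everything else where it stands, and take the hand away at the end.

Things in the scene. Friction and masses are not known exactly. Their poses are not given: they have to be found in the camera images.
- tube: Grey instrument tube, flush black end caps, 50 mm diameter, 180 mm long, about 0.4 kg, slippery (friction about 0.35), rolls easily. Origin at its centre; its x runs along the tube, towards the stop's end; its z points to the yellow index line, which is on top at the start. Starts lying on the plate, within 0.08 rad of parallel to the V-blocks, 117 to 170 mm (level) from their centre line.
- setup: Fixed surface plate, blue sides, grey working face, 300 mm (x) by 230 mm (y), top 50 mm above the bench, with a V-block pair along its right (-y) edge. Origin on the bench under the plate's centre; x points away from the robot (yawed), y to the left, z up. The tube rolls towards -y, over the plate's edge, into the V-blocks.
- v_line (a point): The V-block pair: two aluminium blocks, each 64 mm wide (y) and 40 mm long (x), tops 48 mm above the bench, 2 mm from the plate, each with a 90 degree V 40 mm wide and 20 mm deep along x. The point is mid-way between them on the V line, level with their tops; they cover x = -75 to -35 and 35 to 75 mm from it. A tube whose centre passes the V's rim falls in by itself. They stand on a 12 mm base bar.
- home (a point): Where the tube's centre is when it lies in both Vs with its end cap touching the stop: 63 mm above the bench, 10 mm along x from v_line. Axes as the set-up's: x along the V towards the stop, y to the left towards the plate, z up.
- stop_face (a point): The end stop: a steel angle plate 44 mm wide, top 90 mm above the bench, at the far (+x) end of the V-blocks. The point is where the tube's end cap touches it, 90 mm along x from home.
- plug_gauge: Brass plug gauge 28 mm in diameter, 58 mm high, upright on the plate near its far left corner. Origin: centre of its underside. Not to be disturbed.
- mug: White mug with a handle, 80 mm in diameter, 95 mm high, on the bench to the right of the V-blocks. Origin: centre of its underside. Not to be disturbed.
- screwdriver: Red-handled screwdriver, 190 mm long, lying on the bench to the left of the plate. Not to be disturbed.
- height_gauge: Height gauge, dark base 85 x 55 mm, steel column to 260 mm above the bench, on the bench left of the plate's far end. Origin: centre of its underside. Not to be disturbed.
There are look-alikes about, which are no part of the job. What is meant by the tube is not purple or turquoise, and is the smaller of those in its own colour.

How it is judged (in metres and radians):
On the way, in this order (a step that is already met when the one before it is completed fails the run):
1. the tube rolls on the plate: it turns over at least 130 degrees from how it lay (angle between tube's own z axis and vertical above 2.27 rad).
2. the tube lies in both V-blocks (y of tube in the frame of home between -0.004 and 0.004 m and z of tube in the frame of home between -0.004 and 0.004 m and angle between the x axis of tube and the x axis of home, either way round below 0.05 rad), for 0.2 s.
3. the tube has been pushed along the V-blocks to the end stop (all of step 2 and x of tube in the frame of home between -0.003 and 0.003 m), for 0.2 s.
At the end, for the whole second after the job is handed in: The tube lies at rest in both V-blocks (its axis within 4 mm and 0.05 rad of the V line) with its end cap within 3 mm of the end stop, and the robot has let go of everything (all of step 3 and linear speed of tube below 0.01 m/s and angular speed of tube below 0.3 rad/s); the robot touches nothing.
It fails at once if the tube is lifted (more than 8 mm above where it rolls on the plate) (height (world z) of tube above 0.083 m).
It fails at once if the tube falls off the plate or the V-blocks (height (world z) of tube below 0.05 m).
It fails at once if the tube is flicked or flung (faster than 0.6 m/s) (linear speed of tube above 0.6 m/s).
It fails at once if the plug gauge, mug, screwdriver or height gauge is moved more than 10 mm or tipped (distance of any of plug_gauge, mug, screwdriver, height_gauge from where it was at the start of the episode above 0.01 m or angle between any of plug_gauge, mug, height_gauge's own z axis and vertical above 0.3 rad).
It also fails if it takes over 54 s, if anything falls off the work surface, if the arm or the gripper's body presses on something with over 40 N, if the wrist force passes 120 N, or if a joint passes its speed limit or range.

## Working session

There is one attempt and no reset: what is moved stays moved. The work goes in short steps, Python scripts to look and compute and a tool call to move; the robot and the scene stay as the last step left them, time stands still between calls to the robot, and variables do not carry over. Pictures are saved under pics/ and viewed, about 8 in all and at most 12, crops included, and the job is handed in when it is done.

Besides the shell and the picture viewer there is one more tool, called after "Call:" as name([rows], argument=value, ...), one row to a line, values as JSON. apply_moves: Moves the arm, as the interface text tells. Its arguments: {"type":"object","properties":{"plan":{"type":"array"},"newtons":{"type":"number"}},"required":["plan"]}

```bash
mkdir -p pics; ls; cat > h.py <<'E'
import numpy as np,cv2
from bench import robot,capture,job
def shot(n,f):
    c=capture(n); cv2.imwrite('pics/'+f,c['pixels'][:,:,::-1]); np.savez('pics/'+f[:-4],**{k:np.array(c[k]) for k in c}); return c
def ray(c,uv,z):
    n=cv2.undistortPoints(np.array(uv,float).reshape(-1,1,2),np.array(c['camera_matrix']),np.array(c['D'])).reshape(-1,2)
    P=np.array(c['pose']); d=np.c_[n,np.ones(len(n))]@P[:3,:3].T; o=P[:3,3]
    return o+d*((z-o[2])/d[:,2])[:,None]
def proj(c,X):
    P=np.linalg.inv(np.array(c['pose'])); 
    return cv2.projectPoints(np.array(X,float).reshape(-1,1,3),cv2.Rodrigues(P[:3,:3])[0],P[:3,3],np.array(c['camera_matrix']),np.array(c['D']))[0].reshape(-1,2)
E
python3 - <<'E'
from h import *
for n in ('top','side'):
    c=shot(n,n+'0.png'); print(n,np.round(c['pose'],3).tolist(),np.round(c['camera_matrix'],1).tolist())
print(robot.observe())
E
```

```text
pics
top [[0.001, -0.99, 0.144, 0.34], [-1.0, -0.002, -0.004, -0.097], [0.004, -0.144, -0.99, 1.547], [0.0, 0.0, 0.0, 1.0]] [[614.0, 0.0, 320.4], [0.0, 614.0, 241.4], [0.0, 0.0, 1.0]]
side [[-0.974, -0.156, 0.165, 0.353], [-0.227, 0.634, -0.739, 0.763], [0.01, -0.757, -0.653, 0.8], [0.0, 0.0, 0.0, 1.0]] [[454.5, 0.0, 315.9], [0.0, 454.5, 241.0], [0.0, 0.0, 1.0]]
{'clock': 0.1, 'joints': array([-73.89472063,  17.85631992,   0.80130389,  86.68458361,
        -0.24963766,  75.584018  ,  -1.55813571]), 'qd': array([ 0.10333043,  0.00630302, -0.05031026, -0.20502456,  0.04586772,
       -0.01832541, -0.04477394]), 'joint_torque': array([ 8.63509231e-04, -3.80855262e+01,  1.46773746e-01, -2.31240749e+01,
        1.23755282e-02,  8.12862301e-03,  1.02850225e-05]), 'ee_pos': array([0.17425445, 0.52096405, 0.23031246]), 'tool_rot': array([[-9.48385712e-01,  3.17118637e-01, -5.58234745e-04],
       [ 3.17119102e-01,  9.48383447e-01, -2.07681155e-03],
       [-1.29175055e-04, -2.14664530e-03, -9.99997688e-01]]), 'force': array([ 0.31691305, -0.29430962,  0.14221999]), 'torque': array([-0.03256766,  0.01298345, -0.01201725]), 'width': 0.08494339203410516}
```

View pics/top0.png

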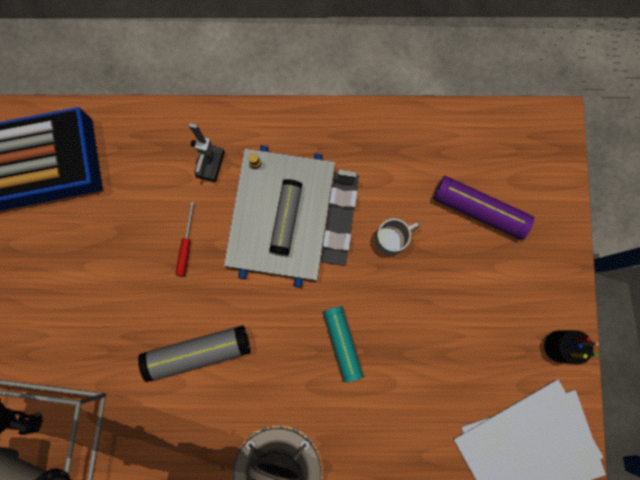

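View pics/side0.png

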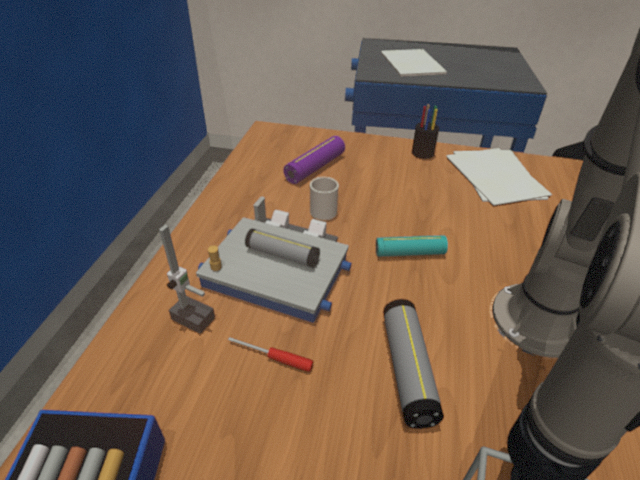

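The top picture shows the plate with corners near (245,150), (334,162), (318,279) and (226,268). The tube runs from (292,181) to (280,253), the V-blocks are to the right at x≈340, and the mug is at (393,236). I'll enlarge it for accurate readings.

```bash
python3 - <<'E'
import cv2
i=cv2.imread('pics/top0.png')[140:290,220:420]
cv2.imwrite('pics/c0.png',cv2.resize(i,(800,600),interpolation=cv2.INTER_CUBIC))
E
```

```text
(no output)
```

View pics/c0.png

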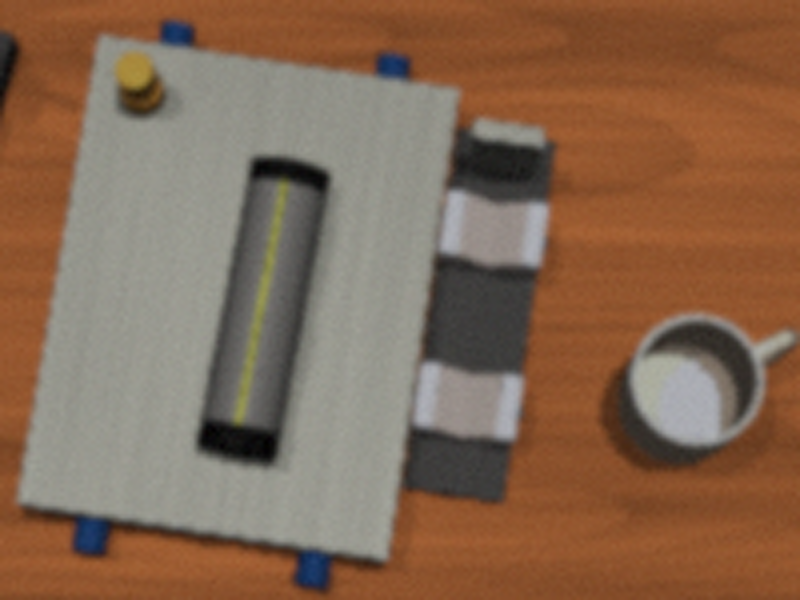

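```bash
cat > m.py <<'E'
from h import *
from scipy.optimize import least_squares
c=dict(np.load('pics/top0.npz'))
f=lambda p:(np.array(p,float)+.5)/4-.5+[220,140]
P=ray(c,f([(100,35),(460,90),(388,562),(20,505)]),.05)[:,:2]
V=ray(c,f([(452,190),(549,203),(541,270),(440,255),(424,362),(522,375),(515,442),(413,428)]),.048)[:,:2]
vx=[75,75,35,35,-35,-35,-75,-75]; vy=[32,-32,-32,32]*1; vy=[32,-32,-32,32,32,-32,-32,32]
L=np.array([(150,115),(150,-115),(-150,-115),(-150,115)]+[(a,b-115-2-32) for a,b in zip(vx,vy)])/1000
W=np.r_[P,V]
def T(p,L): a=p[2];return L@np.array([[np.cos(a),np.sin(a)],[-np.sin(a),np.cos(a)]])+p[:2]
def res(p): # v offset along x unknown p[3]
    M=L.copy(); M[4:,0]+=p[3]; return (T(p,M)-W).ravel()
r=least_squares(res,[.5,-.1,0,0]); p=r.x
print('setup',p.round(4),np.degrees(p[2]),'resid mm',(res(p)*1000).round(1).reshape(-1,2).tolist())
vl=T(p,np.array([[p[3],-.149]]))[0]; home=T(p,np.array([[p[3]+.01,-.149]]))[0]
print('vline',vl,'home',home)
def loc(X): a=p[2]; return (np.array(X)[:,:2]-home)@np.array([[np.cos(a),-np.sin(a)],[np.sin(a),np.cos(a)]])
if __name__=='__main__':
    y=ray(c,f([(285,180),(240,425)]),.1); e=ray(c,f([(290,168),(237,456)]),.08)
    print('yellow',y.round(4).tolist(),loc(y).round(4).tolist()); 
    s=ray(c,f([(252,160),(328,175),(275,462),(200,450)]),.075)
    print('sil',loc(s).round(4).tolist(),s.round(4).tolist())
    print('yaw tube',np.arctan2(*(y[0]-y[1])[[1,0]])-p[2])
    g=ray(c,f([(697,383)]),.095);print('mug',loc(g),'gauge',loc(ray(c,f([(136,68)]),.058)))
E
python3 m.py
```

```text
setup [ 0.6273 -0.0033 -0.1494  0.01  ] -8.562817565424782 resid mm [[-0.7, 0.1], [0.3, -0.7], [0.4, -0.6], [0.1, 1.5], [-0.5, 1.9], [-1.8, -0.8], [1.3, -0.1], [1.4, 0.3], [-0.3, 0.8], [-1.8, -1.9], [0.4, -0.5], [1.3, -0.0]]
vline [ 0.6149873  -0.15208357] home [ 0.62487583 -0.1535725 ]
yellow [[0.688, -0.0315, 0.1], [0.5388, -0.006, 0.1]] [[0.0443, 0.1301], [-0.1071, 0.1331]]
sil [[0.0594, 0.1542], [0.0572, 0.1065], [-0.123, 0.1107], [-0.1226, 0.1567]] [[0.7066, -0.01, 0.075], [0.6973, -0.0567, 0.075], [0.5197, -0.0258, 0.075], [0.5269, 0.0196, 0.075]]
yaw tube -0.01995002231639373
mug [[-0.04022634 -0.13275787]] gauge [[0.11076144 0.2368167 ]]
```

Call:
apply_moves([
  {"claw":0,"xyz":[0.05,-0.055,0],"twist":-0.127},
  {"claw":0,"xyz":[0.05,-0.055,0],"twist":-0.127},
  {"claw":0,"xyz":[0.05,-0.055,0],"twist":-0.127},
  {"claw":0,"xyz":[0.05,-0.055,0],"twist":-0.127},
  {"claw":0,"xyz":[0.05,-0.055,0],"twist":-0.127},
  {"claw":0,"xyz":[0.05,-0.055,0],"twist":-0.127},
  {"claw":0,"xyz":[0.05,-0.055,0],"twist":-0.127},
  {"claw":0,"xyz":[0.05,-0.055,0],"twist":-0.127},
  {"claw":0,"xyz":[0.05,-0.055,0],"twist":-0.127},
  {"claw":0,"xyz":[0.05,-0.055,0],"twist":-0.127},
  {"claw":0,"xyz":[0.05,-0.055,0],"twist":-0.127},
])

```text
clock: 1.2
ee_pos: [0.3948, 0.2784, 0.2309]
tool_rot: [[-0.52, 0.854, -0.001], [0.854, 0.52, -0.0], [-0.0, -0.001, -1.0]]
force: [0.9, 0.6, 1.0]
width: 0.0856
```

Call:
apply_moves([
  {"claw":0,"xyz":[0.05,-0.055,0],"twist":-0.127},
  {"claw":0,"xyz":[0.05,-0.055,0],"twist":-0.127},
  {"claw":0,"xyz":[0.05,-0.055,0],"twist":-0.127},
  {"claw":0,"xyz":[0.05,-0.055,0],"twist":-0.127},
  {"claw":0,"xyz":[0.05,-0.055,0],"twist":-0.127},
  {"claw":0,"xyz":[0.05,-0.055,0],"twist":-0.127},
  {"claw":0,"xyz":[0.05,-0.055,0],"twist":-0.127},
  {"claw":0,"xyz":[0.05,-0.055,0],"twist":-0.127},
  {"claw":0,"xyz":[0.05,-0.055,0],"twist":-0.127},
  {"claw":0,"xyz":[0.05,-0.055,0],"twist":-0.127},
  {"claw":0,"xyz":[0.05,-0.055,0],"twist":-0.127},
  {"claw":0,"xyz":[0,0,0],"twist":0},
])

```text
clock: 2.4
ee_pos: [0.6157, 0.0319, 0.2303]
tool_rot: [[0.156, 0.988, -0.0], [0.988, -0.156, -0.005], [-0.005, 0.001, -1.0]]
force: [-0.3, 0.1, -0.0]
width: 0.0852
```

Call:
apply_moves([
  {"claw":0,"xyz":[0.012,0,-0.08],"twist":0.014},
  {"claw":0,"xyz":[0,0,-0.08],"twist":0},
  {"claw":0,"xyz":[0,0,-0.08],"twist":0},
  {"claw":0,"xyz":[0,0,-0.08],"twist":0},
  {"claw":0,"xyz":[0,0,-0.05],"twist":0},
  {"claw":0,"xyz":[0,0,-0.03],"twist":0},
  {"claw":0,"xyz":[0,0,-0.03],"twist":0},
  {"claw":0,"xyz":[0,0,0],"twist":0},
  {"claw":0,"xyz":[0,0,0],"twist":0},
])

```text
clock: 3.3
ee_pos: [0.6198, 0.0378, 0.0601]
tool_rot: [[0.141, 0.99, 0.001], [0.99, -0.141, 0.0], [0.0, 0.001, -1.0]]
force: [0.8, -0.3, -1.4]
width: 0.0857
```

```bash
python3 - <<'E'
from h import *
c=shot('side','s1.png')
a=c['pixels'][180:340,170:410,::-1]
cv2.imwrite('pics/s1c.png',cv2.resize(a,(780,520),interpolation=cv2.INTER_CUBIC))
E
```

```text
(no output)
```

View pics/s1c.png

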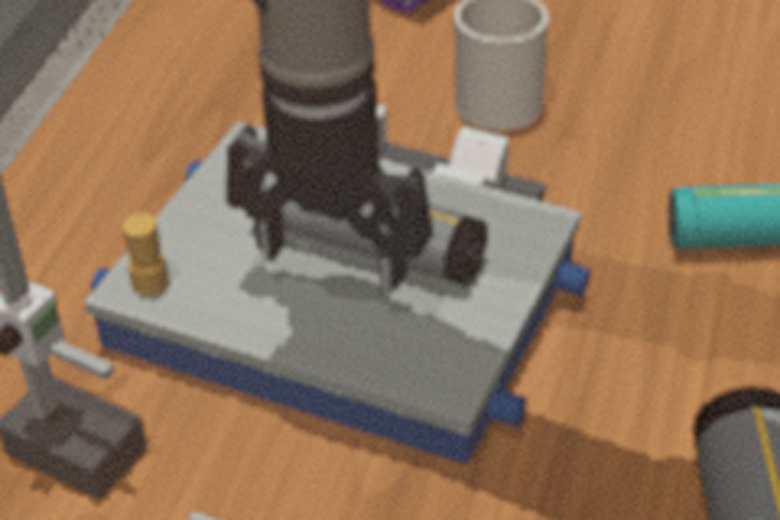

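Call:
apply_moves([
  {"claw":0,"xyz":[0,0,-0.01],"twist":-0.016},
  {"claw":0,"xyz":[-0.0019,-0.0124,0],"twist":0},
  {"claw":0,"xyz":[-0.0019,-0.0124,0],"twist":0},
  {"claw":0,"xyz":[-0.0019,-0.0124,0],"twist":0},
  {"claw":0,"xyz":[-0.0019,-0.0124,0],"twist":0},
  {"claw":0,"xyz":[-0.0019,-0.0124,0],"twist":0},
  {"claw":0,"xyz":[-0.0019,-0.0124,0],"twist":0},
  {"claw":0,"xyz":[-0.0019,-0.0124,0],"twist":0},
])

```text
clock: 4.15
ee_pos: [0.6138, 0.0023, 0.0553]
tool_rot: [[0.15, 0.989, 0.0], [0.989, -0.15, -0.0], [-0.0, 0.0, -1.0]]
force: [-0.5, -0.0, -0.3]
width: 0.0855
```

```bash
python3 - <<'E'
from h import *
c=shot('side','s2.png'); d=shot('top','t2.png')
a=c['pixels'][190:310,190:370,::-1];b=d['pixels'][140:290,220:420,::-1]
cv2.imwrite('pics/s2c.png',np.hstack([cv2.resize(a,(400,300),interpolation=cv2.INTER_CUBIC),cv2.resize(b,(400,300),interpolation=cv2.INTER_CUBIC)]))
E
```

```text
(no output)
```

View pics/s2c.png

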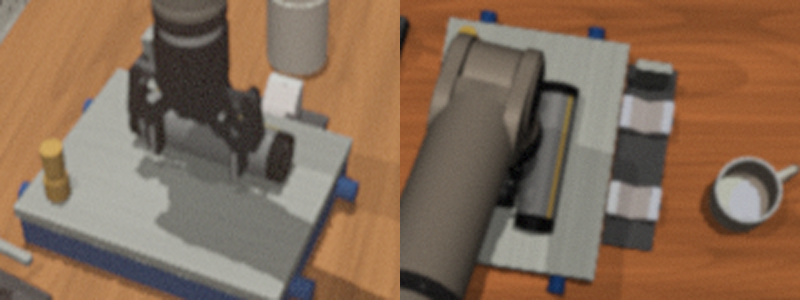

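The tube is rolling squarely: the yellow line has turned to its right side. I'll keep rolling.

Call:
apply_moves([
  {"claw":0,"xyz":[-0.0019,-0.0124,0],"twist":0},
  {"claw":0,"xyz":[-0.0019,-0.0124,0],"twist":0},
  {"claw":0,"xyz":[-0.0019,-0.0124,0],"twist":0},
  {"claw":0,"xyz":[-0.0019,-0.0124,0],"twist":0},
  {"claw":0,"xyz":[-0.0019,-0.0124,0],"twist":0},
  {"claw":0,"xyz":[-0.0019,-0.0124,0],"twist":0},
  {"claw":0,"xyz":[-0.0019,-0.0124,0],"twist":0},
  {"claw":0,"xyz":[-0.0019,-0.0124,0],"twist":0},
  {"claw":0,"xyz":[-0.0019,-0.0124,0],"twist":0},
  {"claw":0,"xyz":[-0.0019,-0.0124,0],"twist":0},
  {"claw":0,"xyz":[-0.0019,-0.0124,0],"twist":0},
  {"claw":0,"xyz":[-0.0019,-0.0124,0],"twist":0},
])

```text
clock: 5.45
ee_pos: [0.6047, -0.057, 0.0553]
tool_rot: [[0.149, 0.989, 0.0], [0.989, -0.149, -0.0], [-0.0, 0.0, -1.0]]
force: [-0.1, -0.9, -0.8]
width: 0.0859
```

```bash
python3 - <<'E'
from h import *
d=shot('top','t3.png');c=shot('side','s3.png')
a=c['pixels'][190:310,190:370,::-1];b=d['pixels'][140:290,220:420,::-1]
cv2.imwrite('pics/s3c.png',np.hstack([cv2.resize(a,(400,300),interpolation=cv2.INTER_CUBIC),cv2.resize(b,(400,300),interpolation=cv2.INTER_CUBIC)]))
E
```

```text
(no output)
```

View pics/s3c.png

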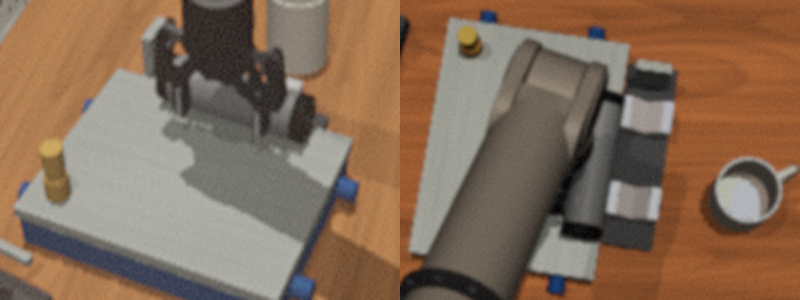

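Call:
apply_moves([
  {"claw":0,"xyz":[-0.0019,-0.0124,0],"twist":0},
  {"claw":0,"xyz":[-0.0019,-0.0124,0],"twist":0},
  {"claw":0,"xyz":[-0.0019,-0.0124,0],"twist":0},
  {"claw":0,"xyz":[-0.0019,-0.0124,0],"twist":0},
  {"claw":0,"xyz":[-0.0019,-0.0124,0],"twist":0},
  {"claw":0,"xyz":[-0.0019,-0.0124,0],"twist":0},
  {"claw":0,"xyz":[-0.0019,-0.0124,0],"twist":0},
  {"claw":0,"xyz":[-0.0019,-0.0124,0],"twist":0},
  {"claw":0,"xyz":[0,0,0],"twist":0},
  {"claw":0,"xyz":[0,0,0],"twist":0},
  {"claw":0,"xyz":[0,0,0],"twist":0},
])

```text
clock: 6.65
ee_pos: [0.5988, -0.0958, 0.0552]
tool_rot: [[0.149, 0.989, -0.0], [0.989, -0.149, 0.0], [0.0, -0.0, -1.0]]
force: [0.4, -0.5, -0.4]
width: 0.0854
```

```bash
python3 - <<'E'
from h import *
d=shot('top','t4.png');c=shot('side','s4.png')
a=c['pixels'][190:310,190:370,::-1];b=d['pixels'][140:290,220:420,::-1]
cv2.imwrite('pics/s4c.png',np.hstack([cv2.resize(a,(400,300),interpolation=cv2.INTER_CUBIC),cv2.resize(b,(400,300),interpolation=cv2.INTER_CUBIC)]))
E
```

```text
(no output)
```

View pics/s4c.png

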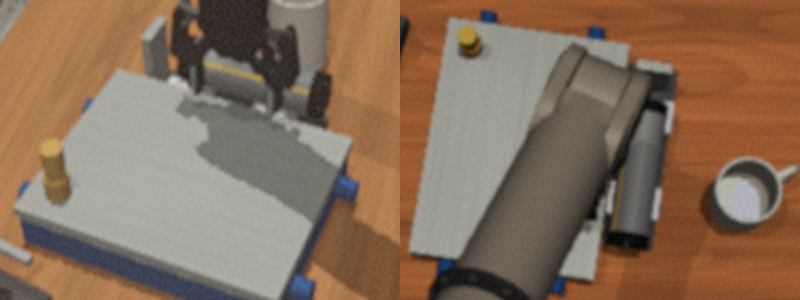

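Call:
apply_moves([
  {"claw":0,"xyz":[0.0037,0.0247,0],"twist":0},
  {"claw":0,"xyz":[0.0037,0.0247,0],"twist":0},
  {"claw":0,"xyz":[0,0,0.08],"twist":0},
  {"claw":0,"xyz":[0,0,0.08],"twist":0},
  {"claw":0,"xyz":[0,0,0.08],"twist":0},
  {"claw":0,"xyz":[0,0,0.06],"twist":0},
  {"claw":1,"xyz":[-0.08,-0.034,0],"twist":0},
  {"claw":1,"xyz":[-0.08,-0.034,0],"twist":0},
  {"claw":1,"xyz":[-0.08,-0.034,0],"twist":0},
  {"claw":1,"xyz":[-0.09,-0.033,0],"twist":0},
  {"claw":1,"xyz":[0,0,0],"twist":0},
  {"claw":1,"xyz":[0,0,0],"twist":0},
])

```text
clock: 7.95
ee_pos: [0.4697, -0.1295, 0.1757]
tool_rot: [[0.149, 0.989, 0.001], [0.989, -0.149, 0.002], [0.002, 0.001, -1.0]]
force: [0.6, 1.2, -0.3]
width: 0.0
```

```bash
python3 - <<'E'
from h import *
d=shot('top','t5.png');c=shot('side','s5.png')
a=c['pixels'][170:290,220:370,::-1];b=d['pixels'][170:290,270:420,::-1]
cv2.imwrite('pics/s5c.png',np.hstack([cv2.resize(a,(400,320),interpolation=cv2.INTER_CUBIC),cv2.resize(b,(400,320),interpolation=cv2.INTER_CUBIC)]))
E
```

```text
(no output)
```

View pics/s5c.png

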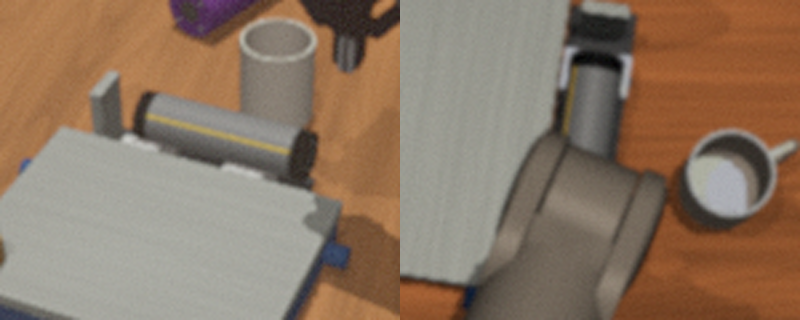

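Call:
apply_moves([
  {"claw":1,"xyz":[0,0,-0.08],"twist":0},
  {"claw":1,"xyz":[0,0,-0.08],"twist":0},
  {"claw":1,"xyz":[0,0,-0.08],"twist":0},
  {"claw":1,"xyz":[0,0,-0.05],"twist":0},
  {"claw":1,"xyz":[0,0,0],"twist":0},
  {"claw":1,"xyz":[0.0099,-0.0015,0],"twist":0},
  {"claw":1,"xyz":[0.0099,-0.0015,0],"twist":0},
  {"claw":1,"xyz":[0.0099,-0.0015,0],"twist":0},
])

```text
clock: 8.85
ee_pos: [0.4837, -0.1326, 0.0608]
tool_rot: [[0.149, 0.989, 0.004], [0.989, -0.149, -0.001], [-0.0, 0.004, -1.0]]
force: [-0.0, -0.1, 1.0]
width: -0.0
```

Call:
apply_moves([
  {"claw":1,"xyz":[0.0099,-0.0015,0],"twist":0},
  {"claw":1,"xyz":[0.0099,-0.0015,0],"twist":0},
  {"claw":1,"xyz":[0.0099,-0.0015,0],"twist":0},
  {"claw":1,"xyz":[0.0099,-0.0015,0],"twist":0},
  {"claw":1,"xyz":[0.0099,-0.0015,0],"twist":0},
  {"claw":1,"xyz":[0.0099,-0.0015,0],"twist":0},
  {"claw":1,"xyz":[0.0099,-0.0015,0],"twist":0},
])

```text
clock: 9.55
ee_pos: [0.5094, -0.1366, 0.0591]
tool_rot: [[0.149, 0.989, -0.0], [0.989, -0.149, 0.0], [-0.0, -0.0, -1.0]]
force: [-3.1, 0.1, -0.6]
width: 0.0001
```

```bash
python3 - <<'E'
from h import *
d=shot('top','t6.png');c=shot('side','s6.png')
a=c['pixels'][170:290,220:370,::-1];b=d['pixels'][170:290,270:420,::-1]
cv2.imwrite('pics/s6c.png',np.hstack([cv2.resize(a,(400,320),interpolation=cv2.INTER_CUBIC),cv2.resize(b,(400,320),interpolation=cv2.INTER_CUBIC)]))
print(robot.observe()['force'],robot.observe()['clock'])
E
```

```text
[-1.35533921  0.47430624 -0.59334426] 9.65
```

View pics/s6c.png

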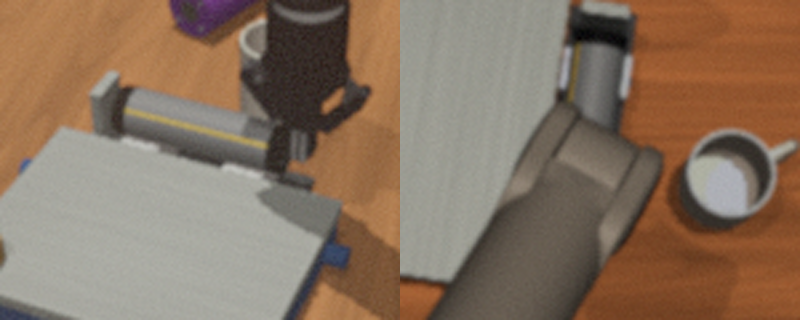

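Call:
apply_moves([
  {"claw":1,"xyz":[0.005,-0.0007,0],"twist":0},
  {"claw":1,"xyz":[0.005,-0.0007,0],"twist":0},
  {"claw":1,"xyz":[0.005,-0.0007,0],"twist":0},
  {"claw":1,"xyz":[0.005,-0.0007,0],"twist":0},
])

```text
clock: 10.05
ee_pos: [0.5174, -0.1377, 0.0593]
tool_rot: [[0.149, 0.989, 0.0], [0.989, -0.149, -0.0], [-0.0, 0.0, -1.0]]
force: [-4.2, -0.1, 0.3]
width: 0.0001
```

Call:
apply_moves([
  {"claw":1,"xyz":[0.0025,-0.0004,0],"twist":0},
  {"claw":1,"xyz":[0.0025,-0.0004,0],"twist":0},
])

```text
clock: 10.25
ee_pos: [0.5193, -0.138, 0.0593]
tool_rot: [[0.149, 0.989, -0.0], [0.989, -0.149, -0.0], [-0.0, -0.0, -1.0]]
force: [-4.0, -0.1, 0.7]
width: -0.0001
```

Call:
apply_moves([
  {"claw":1,"xyz":[0.0025,-0.0004,0],"twist":0},
  {"claw":1,"xyz":[0.0025,-0.0004,0],"twist":0},
])

```text
clock: 10.45
ee_pos: [0.5213, -0.1383, 0.0593]
tool_rot: [[0.149, 0.989, -0.0], [0.989, -0.149, -0.0], [-0.0, -0.0, -1.0]]
force: [-2.9, 0.7, 1.2]
width: -0.0001
```

Call:
apply_moves([
  {"claw":1,"xyz":[0.0025,-0.0004,0],"twist":0},
  {"claw":1,"xyz":[0.0025,-0.0004,0],"twist":0},
])

```text
clock: 10.65
ee_pos: [0.5214, -0.1383, 0.0592]
tool_rot: [[0.15, 0.989, -0.004], [0.989, -0.15, 0.001], [0.001, -0.004, -1.0]]
force: [-8.5, 1.1, 5.0]
width: -0.0
```

Call:
apply_moves([
  {"claw":1,"xyz":[0.0025,-0.0004,0],"twist":0},
])

```text
clock: 10.75
ee_pos: [0.5214, -0.1383, 0.0591]
tool_rot: [[0.15, 0.989, -0.006], [0.989, -0.15, 0.002], [0.001, -0.006, -1.0]]
force: [-10.2, 2.4, 5.2]
width: -0.0001
```

Call:
apply_moves([
  {"claw":1,"xyz":[0.0025,-0.0004,0],"twist":0},
])

```text
clock: 10.85
ee_pos: [0.5213, -0.1383, 0.0589]
tool_rot: [[0.15, 0.989, -0.008], [0.989, -0.15, 0.003], [0.001, -0.008, -1.0]]
force: [-11.4, 1.8, 7.8]
width: -0.0003
```

The tube stopped dead as the force rose, exactly where contact was predicted (hand at −0.1047 against −0.1045 m). I'll back off.

Call:
apply_moves([
  {"claw":1,"xyz":[-0.01,0.0015,0],"twist":0},
  {"claw":1,"xyz":[-0.02,0.003,0],"twist":0},
  {"claw":1,"xyz":[-0.04,0.006,0],"twist":0},
  {"claw":1,"xyz":[-0.04,0.006,0],"twist":0},
  {"claw":1,"xyz":[0,0,0.08],"twist":0},
  {"claw":1,"xyz":[0,0,0.08],"twist":0},
  {"claw":1,"xyz":[0,0,0.08],"twist":0},
  {"claw":1,"xyz":[-0.05,0,0.08],"twist":0},
  {"claw":1,"xyz":[-0.06,0.06,0.03],"twist":0},
  {"claw":1,"xyz":[-0.05,0.08,0],"twist":0},
  {"claw":1,"xyz":[0,0.09,0],"twist":0},
  {"claw":1,"xyz":[0,0.09,0],"twist":0},
])

```text
clock: 12.05
ee_pos: [0.4182, -0.003, 0.2005]
tool_rot: [[0.15, 0.989, 0.006], [0.989, -0.15, 0.002], [0.003, 0.005, -1.0]]
force: [1.0, 0.8, 0.3]
width: 0.0003
```

Call:
apply_moves([
  {"claw":1,"xyz":[0,0.09,0],"twist":0},
  {"claw":1,"xyz":[0,0.09,0],"twist":0},
  {"claw":1,"xyz":[0,0.09,0],"twist":0},
  {"claw":1,"xyz":[0,0,0],"twist":0},
  {"claw":1,"xyz":[0,0,0],"twist":0},
  {"claw":1,"xyz":[0,0,0],"twist":0},
])

```text
clock: 12.65
ee_pos: [0.418, 0.1027, 0.1997]
tool_rot: [[0.151, 0.989, 0.002], [0.989, -0.151, 0.0], [0.0, 0.002, -1.0]]
force: [0.6, 0.2, 0.0]
width: -0.0001
```

```bash
python3 - <<'E'
from h import *
d=shot('top','t7.png');c=shot('side','s7.png')
a=c['pixels'][170:290,220:370,::-1];b=d['pixels'][170:290,270:420,::-1]
cv2.imwrite('pics/s7c.png',np.hstack([cv2.resize(a,(400,320),interpolation=cv2.INTER_CUBIC),cv2.resize(b,(400,320),interpolation=cv2.INTER_CUBIC)]))
print(robot.observe()['force'],robot.observe()['clock'])
E
```

```text
[ 0.58126243 -0.98241966 -0.60194874] 12.75
```

View pics/s7c.png

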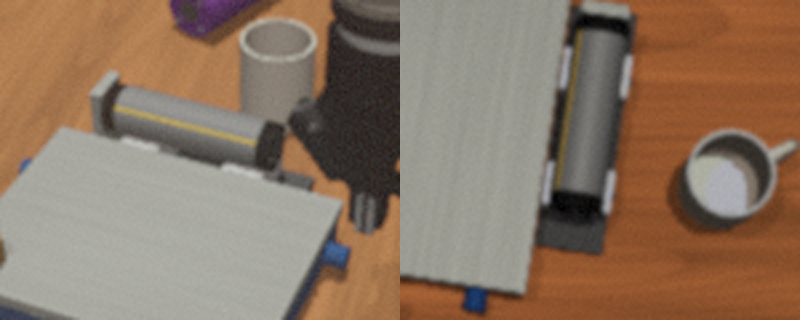

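```bash
python3 -c "
from bench import job; print(job.sign_off())"
```

```text
the job is handed in; nothing more can be done
None
```

I rolled the grey tube across the plate with the open fingertips until it dropped into the V-blocks. I then pushed it endways with the closed fingers up to the end stop, took the hand away and handed the job in at about 12.8 s on the clock. Sign-off reports no verdict.

- **Rolling:** I pushed at about 50 mm/s. The pictures part-way showed the yellow line turning steadily. By dead reckoning it had turned about 170° while still on the plate, so the 130° step should be met.
- **Stop contact:** during the endways push the hand stopped moving at −0.1047 m along the V, against the predicted −0.1045 m. The force there climbed from about 3 N to 11 N.
- **Last pictures:** the tube lies straight in both V-blocks with its cap against the stop. The mug stands where it did, and the hand is clear. I did not view the plug gauge, screwdriver or height gauge again at the end, but nothing went near them after the start.
- **Not measured:** I did not measure the tube's final pose to the millimetre. Its position rests on the stop contact and on what the pictures show. No check failed or disagreed.

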